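Lock the mixer's drive with its slotted disc and bar

ROBOT

A 6-joint arm with a two-finger parallel gripper is mounted at the origin on the work surface. World frame = base frame: x ahead of the robot, y to its left, z up, the work surface at z = 0. Lengths are in m, angles in rad, forces in N, time in s.
With the tool pointing down it reaches from about 0.3 to 0.775 m from the base axis. Payload 14.6 kg.
Tool frame: the origin (TCP) lies at the very end of the fingers, on their centre line; the grasp point (between the pads) lies 19 mm behind it (robot.tcp_to_grasp is the z of the grasp point in the tool frame, in m); z points along the fingers, y is the direction in which the jaws open and shut (so a half turn about z gives the same grasp; the last joint's range is limited). The gripper opens to 94 mm and grips with 3 to 60 N. Pads are 16 mm wide; open, the fingers measure 119 mm over their backs; the gripper's body (75 mm by 177 mm) begins 78 mm behind the grasp point.
Start: joints at [-1.243, 0.3, 1.521, -0, 1.321, -0.067], TCP at [0.212, -0.508, 0.171] pointing down, gripper open.
Joint ranges: [-3.03, 3.03], [-0.79, 2.21], [0.23, 2.52], [-1.04, 4.18], [0, 3.07], [-2.55, 2.55]. Speed limits (rad/s): [2.22, 2.22, 2.57, 3.14, 3.14, 3.14].

INTERFACE

Orientations are given as a 3x3 rotation matrix whose columns are the frame's x, y, z axes.
In Python, from bench import robot gives the robot as it stands.
- The arm moves only by the tool play_rows, never from a script. Its argument "motion" is a list of rows, each an object with "fingers": the closure in counts, from 0 (fully open) to 255 (shut); "translation": the shift along the tool's x, y, z normalised to -1 to 1, where 1 is 25 mm, a list of three; "rot": the turn, a rotation vector about the tool's x, y, z normalised to -1 to 1, where 1 is 0.12 rad, a list of three. In form: [{"fingers": fingers, "translation": [tx, ty, tz], "rot": [rx, ry, rz]}, ...]. A call has exactly 10 rows; each row shifts and turns the pose as measured when the row begins, along the tool's axes as they then stand; what a row does not reach is not made up. A row lasts 1/12 s, in which the tool goes at most 41.7 mm and 7.16 degrees, less where a joint would pass 70% of its speed; a pose out of reach is approached as far as the arm can. A call with a number of a shift or a turn outside -1 to 1 is refused whole. A call with a gripper value outside its range is refused whole. The fingers move at their own pace and stop on an object; "force" is the grip in N (left out, the last holds). Time passes only in rows, so rows that do not move let the fingers close, or fill a call up. It gives the time, the measured TCP pose, the force and the opening at its end, in the units of the state.
- robot.observe(): the state, without advancing time (a new reading comes with each control period).
- robot.grab_frame(name): name is "side" or "top"; returns a dict with "pixels" (400x640x3 uint8, red, green, blue), "K" (3x3 intrinsics, pixels), "R" (3x3) and "t" (3): a world point X has camera coordinates R X + t. Camera axes: x right, y down, z forward; pixel columns grow to the right and rows downward; lengths in m; the calibration is good to about 2 mm. A picture is of the moment at which its call begins. There is no depth.
- robot.close_job(): hands the job in, once; it reports no verdict.
Trained networks look in the newest picture that a camera, given by its name, has taken for a name from the list of things; names that differ only in an ending like _2 or _b are one class to them, and where a whole thing is asked for, a point or a joint stands for the part that bears it (a point fixed in the world has none). Each returns a list of dicts, best first, with "confidence" (0 to 1); they miss things now and then, are a little off and sometimes report something else, mostly with a low value. They report only what shows in the picture. A call takes as long as a camera call. They do not tell look-alikes from the thing itself.
- robot.outline_of(name, camera): "region" (400x640 bool, what is visible of it) and "extent" ([centre column, centre row, width, height] in pixels, round what is visible of it).
The state is a dict: "t": time; "joint_pos": joint angles; "joint_velocities": joint speeds; "tau": joint torques, N m; "eef_pos": TCP position; "eef_rot": TCP orientation; "contact_force": force on the tool from outside, world axes, zero at the start; "moment": the same for the moment, N m; "opening": opening from 0.0 (shut) to 1.0 (fully open).
Only numpy, scipy, OpenCV 4.12 (cv2) and the standard library are available. Lean on these libraries where they do the work, as an engineer would, in place of code of your own. Each camera call takes 0.05 s, during which the arm holds its last target.

TASK

Lock the drive of the rotary mixer before it is moved: with the fingertips, push the red-capped peg round until the slot in the disc lines up with the steel bar, then push the bar by its blue tab through the slot until the tab rests against the two yellow stops. Only push, never lift the bar out of its guide; leave the vials, glassware and everything else where they stand, and finish with the hand clear.

Things in the scene. Friction and masses are not known exactly. Their poses are not given: they have to be found in the camera images.
- mixer_unit: Fixed drive unit of a rotary mixer: a cream box, deck 60 mm above the table, spanning x -235 to +105 mm and y -100 to +100 mm in its own frame. Origin: on the table, straight below the axis of the locking disc. Its x axis is the direction in which the bar is pushed, z is up. Heights below are above the table.
- lock_disc (a joint): Angle (rad, anticlockwise from above) of the flat locking disc: 84 mm across, top at 79 mm, crossed through its centre by one slot 20 mm wide, black floor at 65 mm. At 0 or 3.14 (either will do) the slot lies along the unit's x axis, in line with the bar. Starts between 0.5 and 2.64, range -0.35 to 3.5. Turns against about 0.06 N m and stays put; the bar's round nose centres it if a few degrees off.
- disc_peg (a point): Centre of the top of the turning peg on the disc, 28 mm from the disc axis, at right angles to the slot (on the unit's +y side at 0, -y side at 3.14). Steel shank 12 mm across from the disc's top (79 mm) up to a red cap 14 mm across (106 to 116 mm); this point is at 116 mm.
- lock_bar: Loose steel bar, 140 x 14 x 14 mm, 0.18 to 0.37 kg, lying in the guide; x runs along it to its half-round nose. Origin: middle of its underside. At its tail a blue upright tab 8 mm thick, 40 mm wide, top 46 mm above the bar's underside. Starts with the nose 8 to 33 mm short of the disc. Fully home the tab's front meets the yellow stops and the nose is 72 mm past the disc axis. Slides against 1 to 3 N.
- bar_nose (a point): Tip of the bar's round nose, half-way up the bar (7 mm above its underside), 70 mm ahead of the bar's origin.
- bar_tab (a point): Point on the middle of the rear face of the blue tab, the face to push on: 70 mm behind the bar's origin, 98 mm above the table; the tab reaches 14 mm above it and 18 mm below; the guide walls' tops lie 22 mm below it. Fully home it is at unit x -68 mm.
- vial_black: Sample vial with black cap, 22 mm across, 48 mm high, loose, standing on the unit's deck near the keeper. Origin: centre of its underside. Leave alone.
- vial_white: Sample vial with white cap, 22 mm across, 48 mm high, loose, standing on the unit's deck beside the guide, about 78 mm off its centre line. Origin: centre of its underside. Leave alone.
- flask: Conical glass flask, 84 mm across the foot, 130 mm high, loose. Origin: centre of its underside. Leave alone.
- wash_bottle: White wash bottle, 62 mm across, 136 mm high with a thin spout to 180 mm, loose. Origin: centre of its underside. Leave alone.
- beaker: Glass beaker, 72 mm across, 90 mm high, loose. Origin: centre of its underside. Leave alone.
- meter: White hand-held meter lying flat, 150 x 80 x 30 mm, loose. Origin: centre of its underside. Leave alone.
- carton: White and blue carton lying flat, 100 x 240 x 35 mm, loose. Origin: centre of its underside. Leave alone.
- guide_stop (a point): Point midway between two yellow stop blocks on the guide, at their rear faces: 60 mm before the disc axis (unit x -60), height 90 mm (the blocks' tops). They stand 12 to 21 mm either side of the centre line. The guide is an open straight channel, unit x -220 to -46 mm, 17 mm wide inside, 33 mm outside, floor at 66 mm, wall tops at 76 mm.
- keeper (a point): Centre of the keeper beyond the disc, unit x +66 mm, height 78 mm: two aluminium jaws 21 mm apart, tops at 78 mm, spanning unit x +49 to +83 mm, that receive the bar's nose.
Mind the look-alikes: they are no part of the job. There is more than one size of the lock_bar; the job needs the largest.

How it is judged:
On the way, in this order (a step that is already met when the one before it is completed fails the run):
1. the slot is in line with the bar, to within 0.2 rad, while the bar is still outside the disc's middle ((value of joint lock_disc between -0.2 and 0.2 rad or value of joint lock_disc between 2.9416 and 3.3416 rad) and x of bar_nose in the frame of mixer_unit below 0 m), for 0.2 s.
2. the bar is through the slot and home against the stops (x of bar_nose in the frame of mixer_unit above 0.066 m and y of bar_nose in the frame of mixer_unit between -0.007 and 0.007 m and z of bar_nose in the frame of mixer_unit between 0.065 and 0.079 m and y of bar_tab in the frame of mixer_unit between -0.007 and 0.007 m and angle between lock_bar's own z axis and vertical below 0.1 rad), for 0.2 s.
At the end, for the whole second after the job is handed in: The bar lies flat in the guide, through the slot and at rest, its nose at least 66 mm past the disc's axis (72 mm is fully home) and within 7 mm of the centre line; the disc is within 0.15 rad of in line; every bystander stands within 20 mm of its start (all of step 2 and (value of joint lock_disc between -0.15 and 0.15 rad or value of joint lock_disc between 2.9916 and 3.2916 rad) and linear speed of lock_bar below 0.01 m/s and distance of each of vial_black, vial_white, flask, wash_bottle, beaker, meter, carton from where it was at the start of the episode below 0.02 m and angle between each of vial_black, vial_white, flask, wash_bottle, beaker, meter, carton's own z axis and vertical below 0.2 rad); the robot touches nothing.
It fails at once if the bar is lifted (its nose or tail rises more than 10 mm) (z of bar_nose in the frame of mixer_unit above 0.083 m or z of bar_tab in the frame of mixer_unit above 0.108 m).
It fails at once if a bystander is shifted more than 20 mm, lifted or tipped (distance of any of vial_black, vial_white, flask, wash_bottle, beaker, meter, carton from where it was at the start of the episode above 0.02 m or angle between any of vial_black, vial_white, flask, wash_bottle, beaker, meter, carton's own z axis and vertical above 0.35 rad).
It also fails if it takes over 67 s, if anything falls off the work surface, if the arm or the gripper's body presses on something with over 40 N, if the wrist force passes 120 N, or if a joint passes its speed limit or range.

## Working session

There is one attempt and no reset: what is moved stays moved. The work goes in short steps, Python scripts to look and compute and a tool call to move; the robot and the scene stay as the last step left them, time stands still between calls to the robot, and variables do not carry over. Pictures are saved under pics/ and viewed, and the job is handed in when it is done.

Besides the shell and the picture viewer there is one more tool, called after "Emit:" in YAML: its name, and indented under it one key for each argument. play_rows: Moves the arm, as the interface text tells. Its arguments: {"type":"object","properties":{"motion":{"type":"array"},"force":{"type":"number"}},"required":["motion"]}

```bash
mkdir -p pics; ls; python3 - <<'E'
from bench import robot
import cv2
for n in ("top","side"):
    f=robot.grab_frame(n); cv2.imwrite(f"pics/{n}0.png",f["pixels"][:,:,::-1])
    print(n,f["K"],f["R"],f["t"])
    for k in ["lock_disc","disc_peg","lock_bar","bar_tab","mixer_unit","vial_black","vial_white","flask","wash_bottle","beaker"]:
        print(k,[(round(d["confidence"],2),[round(float(x)) for x in d["extent"]]) for d in robot.outline_of(k,n)])
o=robot.observe();print(o["eef_pos"],o["eef_rot"],o["t"])
E
```

```text
pics
top [[519.69027724   0.         319.73687244]
 [  0.         519.69027724 199.80992929]
 [  0.           0.           1.        ]] [[-0.02348257 -0.99964039  0.01294848]
 [-0.99411924  0.02197936 -0.10603695]
 [ 0.10571422 -0.01536235 -0.99427788]] [-0.01317849  0.57463064  1.60795758]
lock_disc [(0.62, [272, 221, 25, 28])]
disc_peg [(0.86, [269, 219, 25, 27]), (0.3, [319, 228, 46, 16])]
lock_bar [(0.74, [316, 229, 45, 9]), (0.54, [380, 222, 3, 28]), (0.44, [358, 160, 27, 13])]
bar_tab [(0.81, [318, 227, 50, 14]), (0.66, [358, 160, 27, 16])]
mixer_unit [(0.77, [294, 222, 119, 78]), (0.69, [272, 220, 25, 29])]
vial_black [(0.48, [249, 193, 8, 7])]
vial_white [(0.56, [306, 251, 10, 4])]
flask [(0.9, [291, 142, 26, 30])]
wash_bottle [(0.58, [158, 234, 44, 21])]
beaker []
side [[433.12851489   0.         320.19176267]
 [  0.         433.12851489 193.45168301]
 [  0.           0.           1.        ]] [[ 0.99590346 -0.09005955  0.00809749]
 [-0.05628447 -0.68750558 -0.72399457]
 [ 0.0707697   0.72057293 -0.68975814]] [-0.57424982  0.09379598  1.29024877]
lock_disc []
disc_peg []
lock_bar [(0.83, [289, 204, 15, 35]), (0.67, [301, 266, 38, 17]), (0.66, [374, 248, 21, 29])]
bar_tab [(0.74, [372, 248, 18, 28]), (0.66, [289, 202, 17, 34]), (0.49, [298, 267, 35, 11])]
mixer_unit [(0.93, [292, 197, 77, 93])]
vial_black [(0.63, [324, 153, 8, 15])]
vial_white [(0.21, [332, 124, 18, 31])]
flask [(0.26, [292, 196, 76, 90])]
wash_bottle [(0.68, [283, 116, 14, 40])]
beaker [(0.58, [332, 124, 20, 28])]
[ 0.21155359 -0.5076719   0.17095143] [[ 9.23063136e-01  3.84648472e-01 -3.06321882e-06]
 [ 3.84648472e-01 -9.23063136e-01  1.57807249e-05]
 [ 3.24248736e-06 -1.57448679e-05 -1.00000000e+00]] 1.1
```

```bash
python3 - <<'E'
import cv2
a=cv2.imread("pics/top0.png");b=cv2.imread("pics/side0.png")
cv2.imwrite("pics/top_c.png",cv2.resize(a[120:280,220:420],None,fx=4,fy=4,interpolation=cv2.INTER_CUBIC)[:600])
cv2.imwrite("pics/side_c.png",cv2.resize(b[130:280,220:420],None,fx=4,fy=4,interpolation=cv2.INTER_CUBIC)[:600])
E
```

```text
(no output)
```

View pics/top0.png

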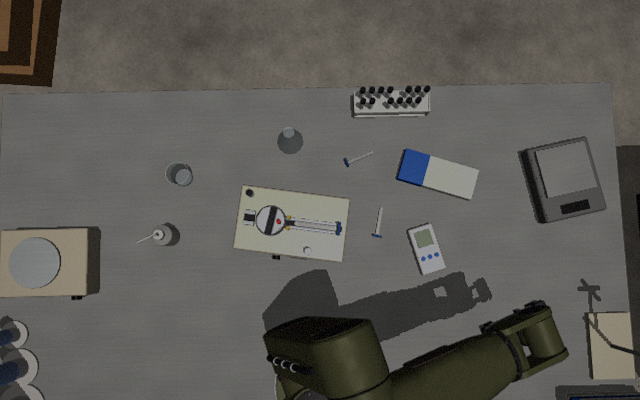

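View pics/side0.png

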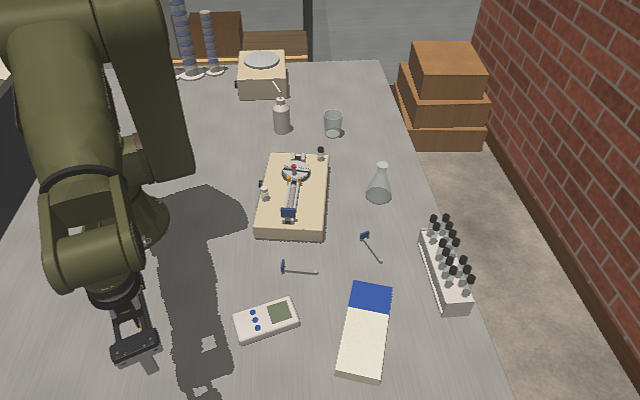

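View pics/top_c.png

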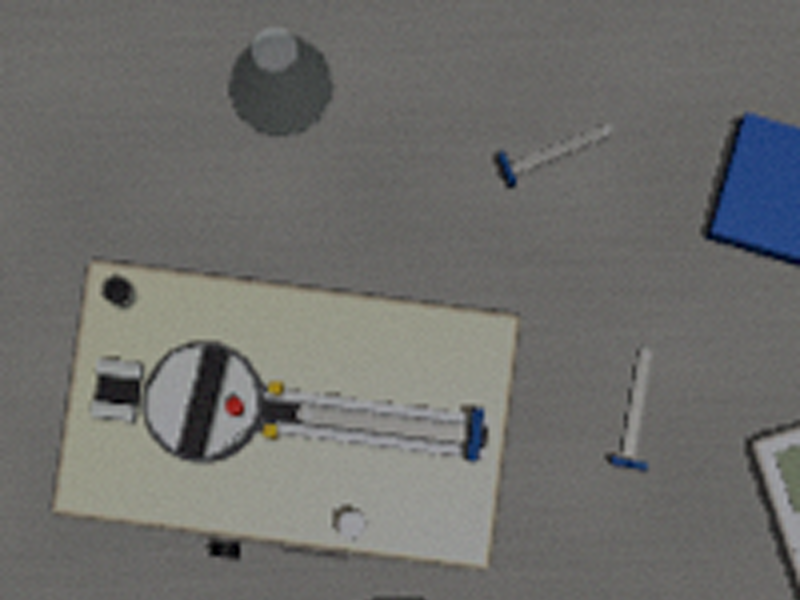

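View pics/side_c.png

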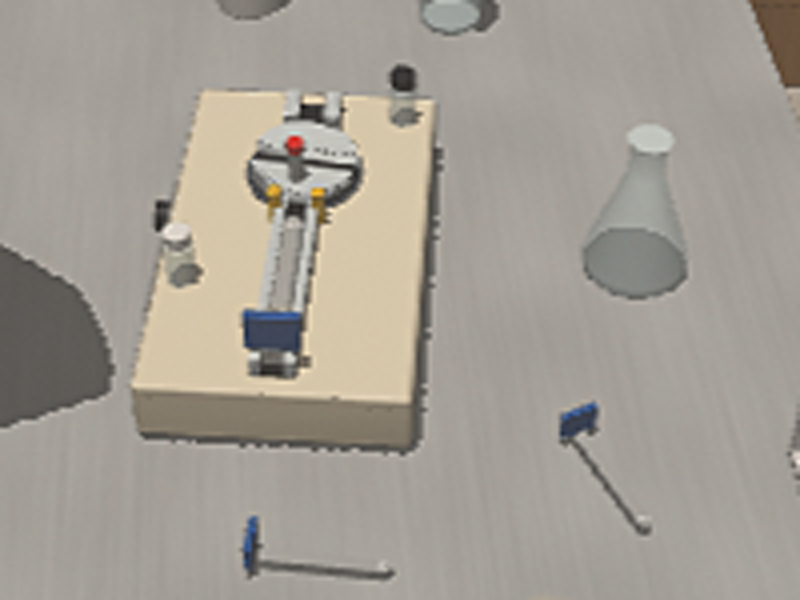

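```bash
cat > h.py <<'E'
import numpy as np, cv2
from bench import robot
def bp(f,u,v,z):
    K,R,t=f["K"],f["R"],f["t"]; c=-R.T@t; d=R.T@np.linalg.solve(K,[u,v,1]); return c+d*(z-c[2])/d[2]
def pj(f,X):
    p=f["K"]@(f["R"]@np.asarray(X)+f["t"]); return p[:2]/p[2]
def red(f,box):
    im=f["pixels"].astype(float); m=np.zeros(im.shape[:2])
    x0,y0,x1,y1=box; s=im[y0:y1,x0:x1]; w=np.clip(s[...,0]-1.6*np.maximum(s[...,1],s[...,2])-10,0,None)
    Y,X=np.mgrid[y0:y1,x0:x1]; return (w*X).sum()/w.sum(),(w*Y).sum()/w.sum()
E
cat > m0.py <<'E'
from h import *
from scipy.optimize import least_squares
ft=robot.grab_frame("top");fs=robot.grab_frame("side")
c=[(90,262),(518,315),(488,567),(55,512)]
c=[(x/4+220-.4,y/4+120-.4) for x,y in c]
P=[bp(ft,u,v,.06)[:2] for u,v in c]
L=np.array([[.105,.1],[.105,-.1],[-.235,-.1],[-.235,.1]])
for k in range(4): print("top corner",P[k].round(4))
for i in range(4): print(np.linalg.norm(P[i]-P[(i+1)%4]).round(4))
best=None
L2={0:(.105,.1),1:(-.235,.1),2:(-.235,-.1),3:(.105,-.1)}
for flip in (0,1):
    for LL in ([(.105,.1),(-.235,.1),(-.235,-.1),(.105,-.1)],[(.105,-.1),(-.235,-.1),(-.235,.1),(.105,.1)]):
        LL=np.array(LL)
        f=lambda q:(np.c_[np.cos(q[2])*LL[:,0]-np.sin(q[2])*LL[:,1]+q[0],np.sin(q[2])*LL[:,0]+np.cos(q[2])*LL[:,1]+q[1]]-np.array(P)).ravel()
        r=least_squares(f,[.5,.1,1.6]); print("fit",r.x,r.cost**.5,f(r.x).round(4))
print("disc centre",bp(ft,203/4+220-.4,401/4+120-.4,.079))
rt=red(ft,(255,205,290,240));rs=red(fs,(280,155,310,180));print(rt,rs)
print("peg top",bp(ft,*rt,.116),"side",bp(fs,*rs,.112))
print("tab top", bp(ft,475/4+220-.4,433/4+120-.4,.112))
for k,x in (("vb",(118/4+220,291/4+120)),("vw",(350/4+220,521/4+120))): print(k,bp(ft,*x,.108))
print(robot.observe()["t"])
E
python3 m0.py
```

```text
top corner [0.6222 0.2137]
top corner [ 0.5736 -0.1169]
top corner [ 0.3803 -0.0882]
top corner [0.4299 0.2419]
0.3342
0.1954
0.3339
0.1944
fit [0.51109323 0.12689586 1.4227068 ] 0.27926546369842303 [-0.1945  0.0318 -0.1961  0.0261  0.195  -0.032   0.1956 -0.0259]
fit [0.51104055 0.12690369 1.42352618] 0.005577471446502524 [ 0.0031  0.0024  0.0019 -0.0033 -0.0027 -0.0026 -0.0024  0.0035]
fit [0.51109323 0.12689586 1.4227068 ] 0.27926546369842303 [-0.1945  0.0318 -0.1961  0.0261  0.195  -0.032   0.1956 -0.0259]
fit [0.51104055 0.12690369 1.42352618] 0.005577471446502524 [ 0.0031  0.0024  0.0019 -0.0033 -0.0027 -0.0026 -0.0024  0.0035]
disc centre [0.51104747 0.12618084 0.079     ]
(np.float64(278.25144124168514), np.float64(221.1381374722838)) (np.float64(293.11547684928985), np.float64(165.26544917911826))
peg top [0.50410686 0.09980522 0.116     ] side [0.501967   0.10256449 0.112     ]
tab top [ 0.48029956 -0.07849876  0.112     ]
vb [0.59192817 0.18526395 0.108     ]
vw [0.41606146 0.01481864 0.108     ]
1.2
```

Emit:
play_rows:
  motion:
    - {"fingers": 255, "translation": [0, 0, 0], "rot": [0, 0, -0.86]}
    - {"fingers": 255, "translation": [0, 0, 0], "rot": [0, 0, -0.86]}
    - {"fingers": 255, "translation": [0, 0, 0], "rot": [0, 0, -0.86]}
    - {"fingers": 255, "translation": [0, 0, 0], "rot": [0, 0, -0.86]}
    - {"fingers": 255, "translation": [0, 0, 0], "rot": [0, 0, -0.86]}
    - {"fingers": 255, "translation": [0, 0, 0], "rot": [0, 0, -0.86]}
    - {"fingers": 255, "translation": [0, 0, 0], "rot": [0, 0, -0.86]}
    - {"fingers": 255, "translation": [0, 0, 0], "rot": [0, 0, -0.86]}
    - {"fingers": 255, "translation": [0, 0, 0], "rot": [0, 0, -0.86]}
    - {"fingers": 255, "translation": [0, 0, 0], "rot": [0, 0, -0.86]}
  force: 15

```text
t: 2.03
eef_pos: [0.2115, -0.5077, 0.1709]
eef_rot: [[0.099, 0.995, 0.0], [0.995, -0.099, 0.0], [0.0, 0.0, -1.0]]
contact_force: [0.3, -0.8, -0.5]
opening: 0.327
```

```bash
cat > st.py <<'E'
from h import *
import sys
O=np.array([.511,.1265,0]);a=1.4235
U=np.array([[np.cos(a),-np.sin(a),0],[np.sin(a),np.cos(a),0],[0,0,1]])
def st(tgt=None):
    o=robot.observe();p=U.T@(np.array(o["eef_pos"])-O);R=np.array(o["eef_rot"])
    print("t",round(o["t"],2),"unit mm",(p*1e3).round(1),"yaw err",round(np.arctan2(R[1,0],R[0,0])-a,4),"z",R[:,2].round(3),"F",(U.T@np.array(o["contact_force"])).round(1),"open",o["opening"],"q",np.round(o["joint_pos"],2))
    if tgt is not None:
        d=R.T@(U@(np.array(tgt)/1e3-p)); print("tool delta units",(d/.025).round(2))
if __name__=="__main__": st([float(x) for x in sys.argv[1:4]] if len(sys.argv)>3 else None)
E
python3 st.py -23 -28 160
```

```text
t 2.03 unit mm [-671.3  203.1  170.9] yaw err 0.0483 z [ 0.  0. -1.] F [-0.8 -0.4 -0.5] open 0.3274829370403156 q [-1.24  0.3   1.52  0.    1.32 -1.14]
tool delta units [25.45 10.49  0.44]
```

Emit:
play_rows:
  motion:
    - {"fingers": 255, "translation": [0.9, 0.4, 0], "rot": [0, 0, 0.4]}
    - {"fingers": 255, "translation": [1, 0.42, 0], "rot": [0, 0, 0]}
    - {"fingers": 255, "translation": [1, 0.42, 0], "rot": [0, 0, 0]}
    - {"fingers": 255, "translation": [1, 0.42, 0], "rot": [0, 0, 0]}
    - {"fingers": 255, "translation": [1, 0.42, 0], "rot": [0, 0, 0]}
    - {"fingers": 255, "translation": [1, 0.42, 0], "rot": [0, 0, 0]}
    - {"fingers": 255, "translation": [1, 0.42, 0], "rot": [0, 0, 0]}
    - {"fingers": 255, "translation": [1, 0.42, 0], "rot": [0, 0, 0]}
    - {"fingers": 255, "translation": [1, 0.42, 0], "rot": [0, 0, 0]}
    - {"fingers": 255, "translation": [1, 0.42, 0], "rot": [0, 0, 0]}

```text
t: 2.87
eef_pos: [0.3505, -0.2694, 0.1704]
eef_rot: [[0.142, 0.99, 0.0], [0.99, -0.142, -0.001], [-0.001, 0.001, -1.0]]
contact_force: [0.4, -0.5, 0.7]
opening: 0.004
```

Emit:
play_rows:
  motion:
    - {"fingers": 255, "translation": [1, 0.42, 0], "rot": [0, 0, 0]}
    - {"fingers": 255, "translation": [1, 0.42, 0], "rot": [0, 0, 0]}
    - {"fingers": 255, "translation": [1, 0.42, 0], "rot": [0, 0, 0]}
    - {"fingers": 255, "translation": [1, 0.42, 0], "rot": [0, 0, 0]}
    - {"fingers": 255, "translation": [1, 0.42, 0], "rot": [0, 0, 0]}
    - {"fingers": 255, "translation": [1, 0.42, 0], "rot": [0, 0, 0]}
    - {"fingers": 255, "translation": [1, 0.42, 0], "rot": [0, 0, 0]}
    - {"fingers": 255, "translation": [1, 0.42, 0], "rot": [0, 0, 0]}
    - {"fingers": 255, "translation": [1, 0.42, 0], "rot": [0, 0, 0]}
    - {"fingers": 255, "translation": [1, 0.42, 0], "rot": [0, 0, 0]}

```text
t: 3.7
eef_pos: [0.4955, -0.0236, 0.1721]
eef_rot: [[0.142, 0.99, 0.004], [0.99, -0.142, -0.003], [-0.002, 0.005, -1.0]]
contact_force: [-0.1, -0.8, 0.9]
opening: 0.006
```

```bash
python3 st.py -23 -28 150
```

```text
t 3.7 unit mm [-150.8   -6.7  172.1] yaw err 0.0044 z [ 0.004 -0.003 -1.   ] F [-0.8 -0.   0.9] open 0.00633940515507606 q [-0.12  0.18  1.67 -0.    1.29  0.02]
tool delta units [5.11 0.87 0.88]
```

Emit:
play_rows:
  motion:
    - {"fingers": 255, "translation": [0.85, 0.15, 0], "rot": [0, 0, 0]}
    - {"fingers": 255, "translation": [0.85, 0.15, 0], "rot": [0, 0, 0]}
    - {"fingers": 255, "translation": [0.85, 0.15, 0.2], "rot": [0, 0, 0]}
    - {"fingers": 255, "translation": [0.85, 0.15, 0.2], "rot": [0, 0, 0]}
    - {"fingers": 255, "translation": [0.85, 0.15, 0.2], "rot": [0, 0, 0]}
    - {"fingers": 255, "translation": [0.85, 0.15, 0.2], "rot": [0, 0, 0]}
    - {"fingers": 255, "translation": [0, 0, 0], "rot": [0, 0, 0]}
    - {"fingers": 255, "translation": [0, 0, 0], "rot": [0, 0, 0]}
    - {"fingers": 255, "translation": [0, 0, 0], "rot": [0, 0, 0]}
    - {"fingers": 255, "translation": [0, 0, 0], "rot": [0, 0, 0]}

```text
t: 4.53
eef_pos: [0.5387, 0.1096, 0.1511]
eef_rot: [[0.137, 0.991, 0.005], [0.991, -0.137, -0.002], [-0.002, 0.006, -1.0]]
contact_force: [0.3, -0.3, 0.6]
opening: 0.006
```

```bash
python3 st.py -23 -30 94; python3 - <<'E'
from h import *
f=robot.grab_frame("side"); b=f["pixels"][:,:,::-1]
cv2.imwrite("pics/s1.png",cv2.resize(b[90:240,200:400],None,fx=4,fy=4,interpolation=cv2.INTER_CUBIC))
print(pj(f,robot.observe()["eef_pos"]))
E
```

```text
t 4.53 unit mm [-12.6 -29.9 151.1] yaw err 0.0095 z [ 0.005 -0.002 -1.   ] F [-0.2 -0.4  0.6] open 0.005741452655444254 q [ 0.14  0.31  1.55 -0.    1.27  0.27]
tool delta units [-0.41 -0.01  2.29]
[304.78356078 153.12913394]
```

View pics/s1.png

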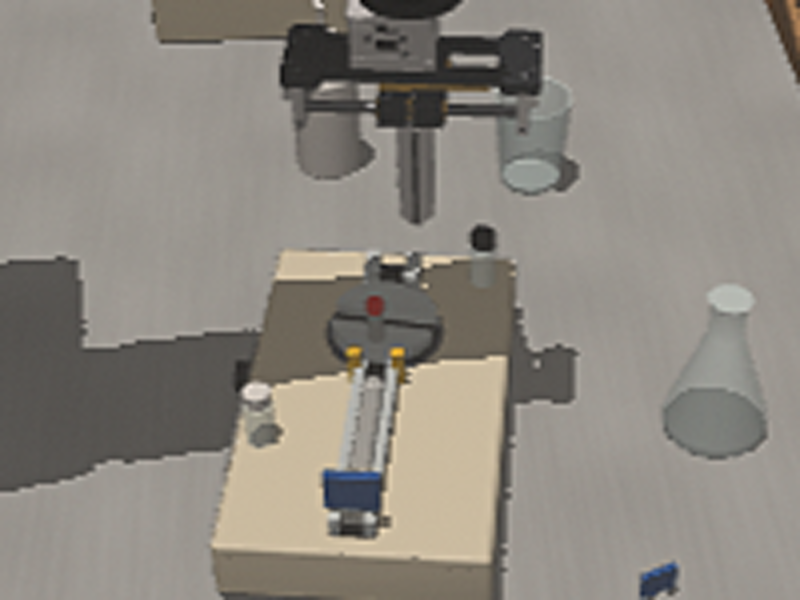

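```bash
python3 st.py; python3 - <<'E'
from h import *
f=robot.grab_frame("side"); o=robot.observe();p=np.array(o["eef_pos"]);R=np.array(o["eef_rot"])
b=f["pixels"][:,:,::-1].copy()
b=cv2.resize(b[90:240,200:400],None,fx=4,fy=4,interpolation=cv2.INTER_CUBIC)
for d in (0,-.019,-.097):
  for y in (-.0125,.0125):
    q=pj(f,p+R@np.array([0,y,d])); c=((q-[200,90])*4+1.5).round().astype(int); cv2.circle(b,tuple(map(int,c)),3,(0,255,0),-1); print(d,q)
cv2.imwrite("pics/s2.png",b)
a=cv2.imread("pics/side0.png")
p0=np.array([.21155,-.50767,.17095]);R0=np.array([[.923,.3846,0],[.3846,-.923,0],[0,0,-1.]])
for d in (0,-.097):
  for y in (-.05,.05):
    q=pj(f,p0+R0@np.array([0,y,d]));cv2.circle(a,tuple(map(int,q.round())),2,(0,255,0),-1)
cv2.imwrite("pics/s3.png",cv2.resize(a[250:400,20:220],None,fx=4,fy=4))
g=robot.grab_frame("top")["pixels"][:,:,::-1]
cv2.imwrite("pics/t2.png",cv2.resize(g[120:270,220:420],None,fx=4,fy=4,interpolation=cv2.INTER_CUBIC))
E
```

```text
t 4.58 unit mm [-12.7 -29.9 151.2] yaw err 0.0092 z [ 0.005 -0.002 -1.   ] F [ 0.1  0.  -0.5] open 0.002461672073810652 q [ 0.14  0.31  1.55 -0.    1.27  0.27]
0 [300.65978203 152.9841477 ]
0 [308.95082917 153.2474346 ]
-0.019 [300.47697198 147.94762135]
-0.019 [308.85199589 148.2103378 ]
-0.097 [299.68596611 126.15493623]
-0.097 [308.42433669 126.4144347 ]
```

View pics/s2.png

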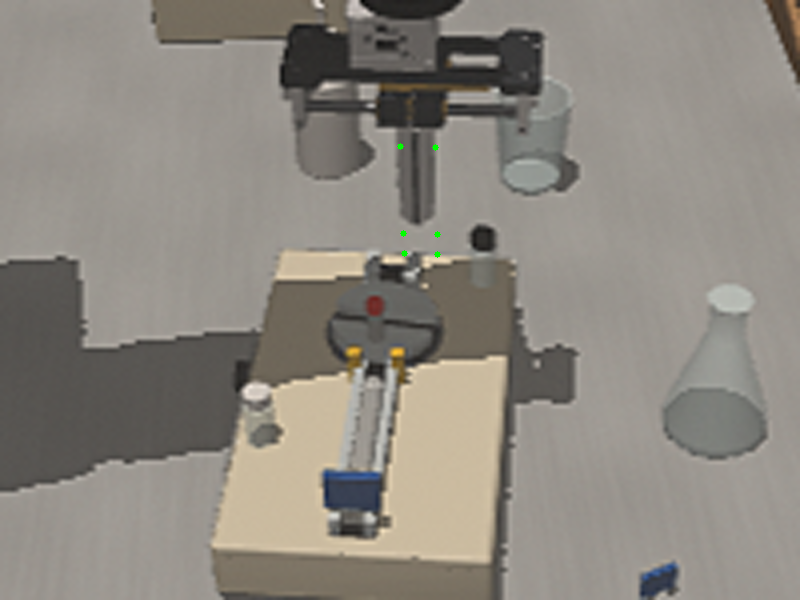

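View pics/s3.png

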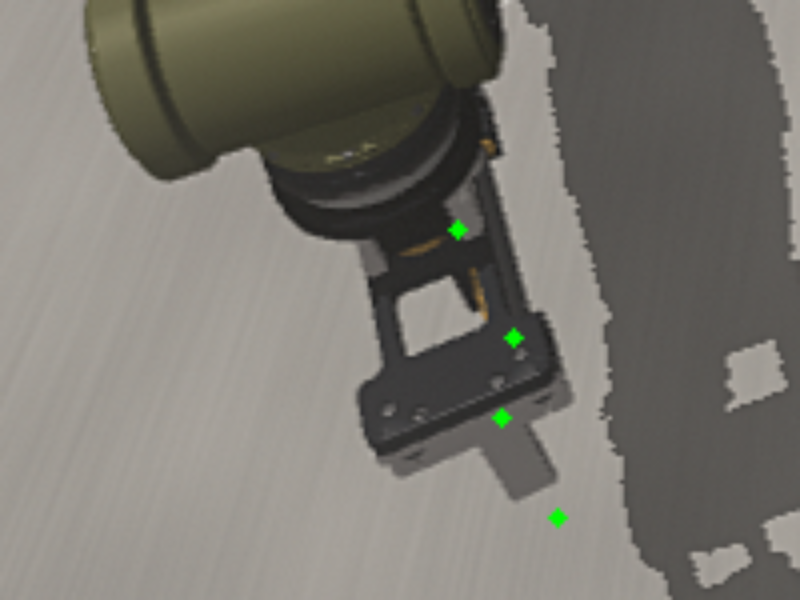

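View pics/t2.png

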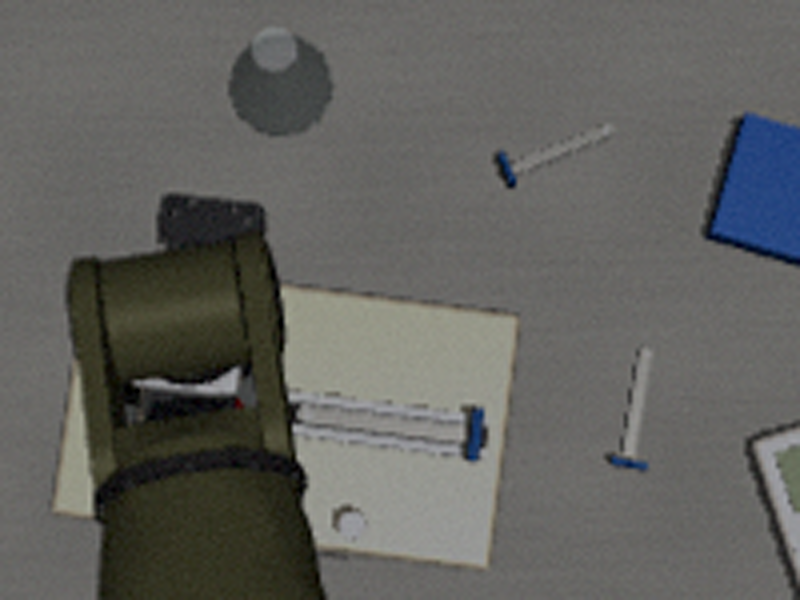

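```bash
python3 - <<'E'
from h import *
f=robot.grab_frame("top"); s=robot.grab_frame("side");o=robot.observe();p=np.array(o["eef_pos"]);R=np.array(o["eef_rot"])
def cr(q,x0,y0): return ((q-[x0,y0])*4+1.5).round()
for d in (-.097,-.13,-.16):
  for x in (-.0375,.0375):
    print("top palm +y end d",d,x,cr(pj(f,p+R@np.array([x,.0885,d])),220,120),"side",cr(pj(s,p+R@np.array([x,.0885,d])),200,90),cr(pj(s,p+R@np.array([x,-.0885,d])),200,90))
E
```

```text
top palm +y end d -0.097 -0.0375 [276. 222.] side [541. 181.] [288. 174.]
top palm +y end d -0.097 0.0375 [168. 210.] side [543. 120.] [301. 113.]
top palm +y end d -0.13 -0.0375 [274. 215.] side [542. 142.] [284. 134.]
top palm +y end d -0.13 0.0375 [163. 202.] side [544.  82.] [298.  75.]
top palm +y end d -0.16 -0.0375 [272. 208.] side [543. 104.] [281.  97.]
top palm +y end d -0.16 0.0375 [158. 195.] side [545.  45.] [295.  38.]
```

```bash
python3 - <<'E'
from h import *
f=robot.grab_frame("top"); s=robot.grab_frame("side")
P=lambda f:f["K"]@np.c_[f["R"],f["t"]]
def tri(a,b):
    X=cv2.triangulatePoints(P(f),P(s),np.array(a,float).reshape(2,1),np.array(b,float).reshape(2,1)).ravel();X=X[:3]/X[3];return X.round(4),(pj(f,X)-a).round(1)
print("flask",tri((288.4,131.4),(382.1,164.6)))
print("peg",tri((278.25,221.1),(293.1,165.3)))
print("vb",tri((249.3,192.5),(320.4,149)))
# initial: tips with z offset
p0=np.array([.21155,-.50767,.17095]);R0=np.array([[.923,.3846,0],[.3846,-.923,0],[0,0,-1.]])
for dz in (0,.03):
  print(dz,[((pj(s,p0+[0,0,dz]+R0@np.array([x,y,0]))-[20,250])*4).round() for y in (-.047,-.0595,.047,.0595) for x in (-.008,.008)])
E
```

```text
flask (array([0.7707, 0.0646, 0.1287]), array([-0. ,  0.5]))
peg (array([0.5033, 0.0999, 0.1143]), array([0. , 0.3]))
vb (array([0.5932, 0.1863, 0.1042]), array([-0., -0.]))
0 [array([496., 347.]), array([529., 333.]), array([490., 326.]), array([523., 313.]), array([538., 517.]), array([574., 501.]), array([544., 542.]), array([580., 525.])]
0.03 [array([478., 316.]), array([513., 302.]), array([473., 295.]), array([507., 281.]), array([521., 488.]), array([557., 472.]), array([527., 513.]), array([564., 497.])]
```

Emit:
play_rows:
  motion:
    - {"fingers": 255, "translation": [-0.4, 0, 0.3], "rot": [0, 0, 0.08]}
    - {"fingers": 255, "translation": [0, 0, 0.4], "rot": [0, 0, 0]}
    - {"fingers": 255, "translation": [0, 0, 0.4], "rot": [0, 0, 0]}
    - {"fingers": 255, "translation": [0, 0, 0.4], "rot": [0, 0, 0]}
    - {"fingers": 255, "translation": [0, 0, 0.3], "rot": [0, 0, 0]}
    - {"fingers": 255, "translation": [0, 0, 0.3], "rot": [0, 0, 0]}
    - {"fingers": 255, "translation": [0, 0, 0.15], "rot": [0, 0, 0]}
    - {"fingers": 255, "translation": [0, 0, 0], "rot": [0, 0, 0]}
    - {"fingers": 255, "translation": [0, 0, 0], "rot": [0, 0, 0]}
    - {"fingers": 255, "translation": [0, 0, 0], "rot": [0, 0, 0]}

```text
t: 5.72
eef_pos: [0.5366, 0.0984, 0.087]
eef_rot: [[0.148, 0.989, 0.002], [0.989, -0.148, -0.003], [-0.002, 0.003, -1.0]]
contact_force: [-0.7, 0.0, -0.5]
opening: 0.005
```

```bash
cat > look.py <<'E'
from st import *
n=sys.argv[1]; cam=sys.argv[2]; x0,y0=int(sys.argv[3]),int(sys.argv[4])
f=robot.grab_frame(cam); b=f["pixels"][:,:,::-1]
cv2.imwrite(f"pics/{n}.png",cv2.resize(b[y0:y0+100,x0:x0+130],None,fx=6,fy=6,interpolation=cv2.INTER_CUBIC))
st(); print("tcp px",(pj(f,robot.observe()["eef_pos"])-[x0,y0])*6)
E
python3 look.py s4 side 230 110; python3 st.py -23 -27 96
```

```text
t 5.77 unit mm [-24.1 -29.5  87.1] yaw err -0.0016 z [ 0.003 -0.003 -1.   ] F [-0.3 -0.6 -0.5] open 0.0017861495211574218 q [ 0.12  0.37  1.63 -0.    1.14  0.27]
tcp px [448.11906131 370.46338455]
t 5.77 unit mm [-24.1 -29.5  87.1] yaw err -0.0016 z [ 0.003 -0.003 -1.   ] F [-0.3 -0.6 -0.5] open 0.0017861495211574218 q [ 0.12  0.37  1.63 -0.    1.14  0.27]
tool delta units [ 0.04 -0.1  -0.36]
```

View pics/s4.png

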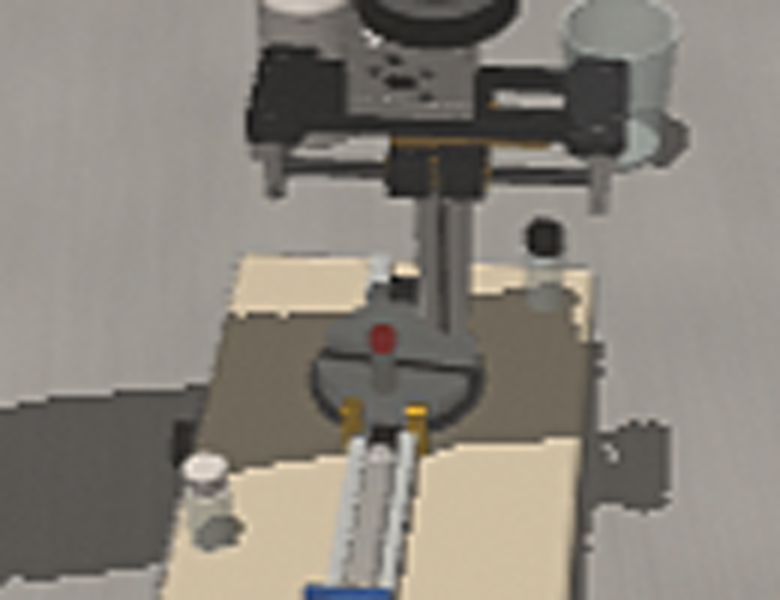

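Emit:
play_rows:
  motion:
    - {"fingers": 255, "translation": [0.04, -0.1, 0], "rot": [0, 0, 0]}
    - {"fingers": 255, "translation": [0, -0.2, 0], "rot": [0, 0, 0]}
    - {"fingers": 255, "translation": [0, -0.2, 0], "rot": [0, 0, 0]}
    - {"fingers": 255, "translation": [0, -0.2, 0], "rot": [0, 0, 0]}
    - {"fingers": 255, "translation": [0, -0.1, 0], "rot": [0, 0, 0]}
    - {"fingers": 255, "translation": [0, 0, 0], "rot": [0, 0, 0]}
    - {"fingers": 255, "translation": [0, 0, 0], "rot": [0, 0, 0]}
    - {"fingers": 255, "translation": [0, 0, 0], "rot": [0, 0, 0]}
    - {"fingers": 255, "translation": [0, 0, 0], "rot": [0, 0, 0]}
    - {"fingers": 255, "translation": [0, 0, 0], "rot": [0, 0, 0]}

```text
t: 6.6
eef_pos: [0.5155, 0.1031, 0.0889]
eef_rot: [[0.148, 0.989, 0.006], [0.989, -0.148, -0.002], [-0.001, 0.006, -1.0]]
contact_force: [0.6, -0.3, -0.1]
opening: 0.003
```

```bash
python3 look.py s5 side 230 110
```

```text
t 6.65 unit mm [-22.5  -7.9  88.9] yaw err -0.0012 z [ 0.006 -0.002 -1.   ] F [ 0.7 -0.5 -0.5] open 0.002728689807694987 q [ 0.13  0.33  1.69 -0.    1.12  0.28]
tcp px [406.41225359 364.06678005]
```

View pics/s5.png

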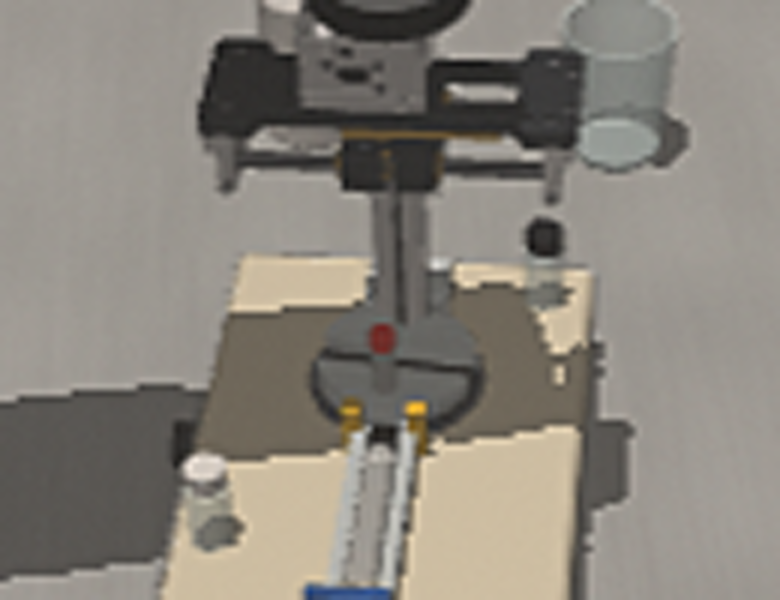

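Emit:
play_rows:
  motion:
    - {"fingers": 255, "translation": [0, 0.25, 0], "rot": [0, 0, 0]}
    - {"fingers": 255, "translation": [0, 0.25, 0], "rot": [0, 0, 0]}
    - {"fingers": 255, "translation": [0, 0.25, 0], "rot": [0, 0, 0]}
    - {"fingers": 255, "translation": [0, 0, 0.05], "rot": [0, 0, 0]}
    - {"fingers": 255, "translation": [0, 0, 0.2], "rot": [0, 0, 0]}
    - {"fingers": 255, "translation": [0, 0, 0.2], "rot": [0, 0, 0]}
    - {"fingers": 255, "translation": [0, 0, 0.2], "rot": [0, 0, 0]}
    - {"fingers": 255, "translation": [0, 0, 0], "rot": [0, 0, 0]}
    - {"fingers": 255, "translation": [0, 0, 0], "rot": [0, 0, 0]}
    - {"fingers": 255, "translation": [0, 0, 0], "rot": [0, 0, 0]}

```text
t: 7.48
eef_pos: [0.536, 0.0997, 0.0698]
eef_rot: [[0.148, 0.989, 0.004], [0.989, -0.148, -0.003], [-0.002, 0.004, -1.0]]
contact_force: [0.9, -0.2, 0.5]
opening: 0.008
```

```bash
python3 look.py s6 side 230 110
```

```text
t 7.53 unit mm [-22.9 -28.8  69.9] yaw err -0.0016 z [ 0.004 -0.003 -1.   ] F [-0.  -0.7 -0.5] open 0.005043320826267388 q [ 0.12  0.39  1.65 -0.    1.1   0.27]
tcp px [447.43907148 394.04493709]
```

View pics/s6.png

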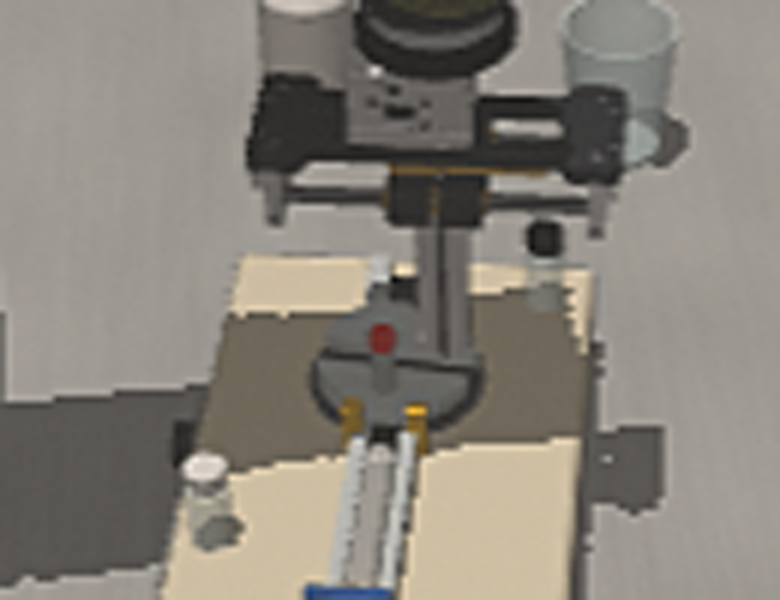

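Emit:
play_rows:
  motion:
    - {"fingers": 255, "translation": [0, 0, 0.1], "rot": [0, 0, 0]}
    - {"fingers": 255, "translation": [0, -0.1, 0], "rot": [0, 0, 0]}
    - {"fingers": 255, "translation": [0, -0.15, 0], "rot": [0, 0, 0]}
    - {"fingers": 255, "translation": [0, -0.15, 0], "rot": [0, 0, 0]}
    - {"fingers": 255, "translation": [0, -0.15, 0], "rot": [0, 0, 0]}
    - {"fingers": 255, "translation": [0, -0.15, 0], "rot": [0, 0, 0]}
    - {"fingers": 255, "translation": [0, -0.15, 0], "rot": [0, 0, 0]}
    - {"fingers": 255, "translation": [0, 0, 0], "rot": [0, 0, 0]}
    - {"fingers": 255, "translation": [0, 0, 0], "rot": [0, 0, 0]}
    - {"fingers": 255, "translation": [0, 0, 0], "rot": [0, 0, 0]}

```text
t: 8.37
eef_pos: [0.5137, 0.1032, 0.0681]
eef_rot: [[0.148, 0.989, 0.008], [0.989, -0.148, -0.002], [-0.001, 0.009, -1.0]]
contact_force: [2.0, -0.5, -1.4]
opening: 0.005
```

```bash
python3 look.py s7 side 230 110
```

```text
t 8.42 unit mm [-22.6  -6.2  68.1] yaw err -0.0013 z [ 0.008 -0.002 -1.   ] F [-0.6 -2.6 -1.1] open 0.003730674163397832 q [ 0.13  0.35  1.71 -0.    1.07  0.28]
tcp px [404.27976341 394.38521537]
```

View pics/s7.png

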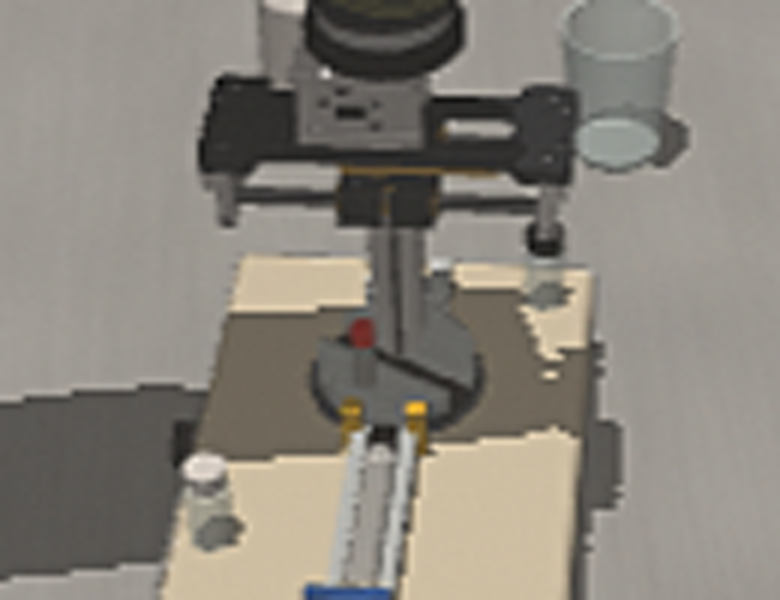

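Emit:
play_rows:
  motion:
    - {"fingers": 255, "translation": [0.05, -0.15, 0.03], "rot": [0, 0, 0]}
    - {"fingers": 255, "translation": [0.05, -0.15, 0.03], "rot": [0, 0, 0]}
    - {"fingers": 255, "translation": [0.05, -0.15, 0.03], "rot": [0, 0, 0]}
    - {"fingers": 255, "translation": [0, -0.1, 0], "rot": [0, 0, 0]}
    - {"fingers": 255, "translation": [0, 0, 0], "rot": [0, 0, 0]}
    - {"fingers": 255, "translation": [0, 0, 0], "rot": [0, 0, 0]}
    - {"fingers": 255, "translation": [0, 0.1, 0], "rot": [0, 0, 0]}
    - {"fingers": 255, "translation": [0, 0.15, 0], "rot": [0, 0, 0]}
    - {"fingers": 255, "translation": [0, 0, 0], "rot": [0, 0, 0]}
    - {"fingers": 255, "translation": [0, 0, 0], "rot": [0, 0, 0]}

```text
t: 9.25
eef_pos: [0.5096, 0.1103, 0.0676]
eef_rot: [[0.149, 0.989, 0.018], [0.989, -0.149, 0.001], [0.003, 0.018, -1.0]]
contact_force: [0.2, 0.5, 0.4]
opening: 0.006
```

```bash
python3 look.py s8 side 230 110; cat > peg.py <<'E'
from st import *
f=robot.grab_frame("side"); r=red(f,(270,150,315,190)); X=U.T@(bp(f,*r,.111)-O); print("peg unit",(X*1e3).round(1),"disc ang",round(np.arctan2(X[1],X[0])-np.pi/2,3),"r",np.hypot(*X[:2]))
E
python3 peg.py; python3 st.py -42 -6 66
```

```text
t 9.3 unit mm [-16.2  -1.   67.5] yaw err -0.002 z [ 0.018  0.001 -1.   ] F [-0.9 -1.1  0.8] open 0.0038710763626884663 q [ 0.14  0.34  1.73 -0.    1.06  0.29]
tcp px [395.62702957 386.72030512]
peg unit [-11.7  26.4 111. ] disc ang 0.418 r 0.028856603036247454
t 9.35 unit mm [-16.2  -1.   67.6] yaw err -0.0019 z [ 0.018  0.001 -1.   ] F [-0.   0.8  0.6] open 0.005925161162072497 q [ 0.14  0.34  1.73 -0.    1.06  0.29]
tool delta units [-1.03  0.2   0.06]
```

View pics/s8.png

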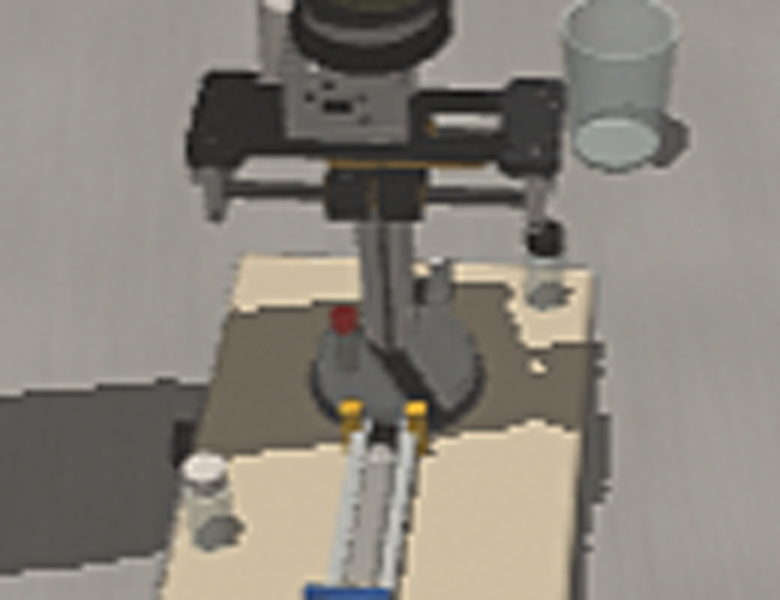

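Emit:
play_rows:
  motion:
    - {"fingers": 255, "translation": [-0.3, 0.05, -0.05], "rot": [0, 0, 0]}
    - {"fingers": 255, "translation": [-0.4, 0, 0], "rot": [0, 0, 0]}
    - {"fingers": 255, "translation": [-0.3, 0, 0], "rot": [0, 0, 0]}
    - {"fingers": 255, "translation": [0, -0.2, 0], "rot": [0, 0, 0]}
    - {"fingers": 255, "translation": [0, -0.3, 0], "rot": [0, 0, 0]}
    - {"fingers": 255, "translation": [0, -0.3, 0], "rot": [0, 0, 0]}
    - {"fingers": 255, "translation": [0, -0.2, 0], "rot": [0, 0, 0]}
    - {"fingers": 255, "translation": [0, 0, 0], "rot": [0, 0, 0]}
    - {"fingers": 255, "translation": [0, 0, 0], "rot": [0, 0, 0]}
    - {"fingers": 255, "translation": [0, 0, 0], "rot": [0, 0, 0]}

```text
t: 10.18
eef_pos: [0.4783, 0.0865, 0.0685]
eef_rot: [[0.149, 0.989, 0.018], [0.989, -0.149, 0.001], [0.003, 0.017, -1.0]]
contact_force: [0.5, 0.1, 0.2]
opening: 0.001
```

```bash
python3 look.py s9 side 230 110;python3 peg.py; python3 st.py -16 26 68
```

```text
t 10.23 unit mm [-44.3  26.4  68.5] yaw err -0.0023 z [ 0.018  0.001 -1.   ] F [ 0.3  0.5 -0.7] open 0.008031352693111816 q [ 0.1   0.26  1.82 -0.    1.04  0.25]
tcp px [337.33430988 418.80579668]
peg unit [nan nan nan] disc ang nan r nan
t 10.28 unit mm [-44.4  26.3  68.4] yaw err -0.0025 z [ 0.018  0.001 -1.   ] F [-0.3  0.2 -1.5] open 0.004674587703526378 q [ 0.1   0.26  1.82 -0.    1.04  0.25]
tool delta units [1.14 0.01 0.02]h.py:10: RuntimeWarning: invalid value encountered in scalar divide
  Y,X=np.mgrid[y0:y1,x0:x1]; return (w*X).sum()/w.sum(),(w*Y).sum()/w.sum()
```

View pics/s9.png

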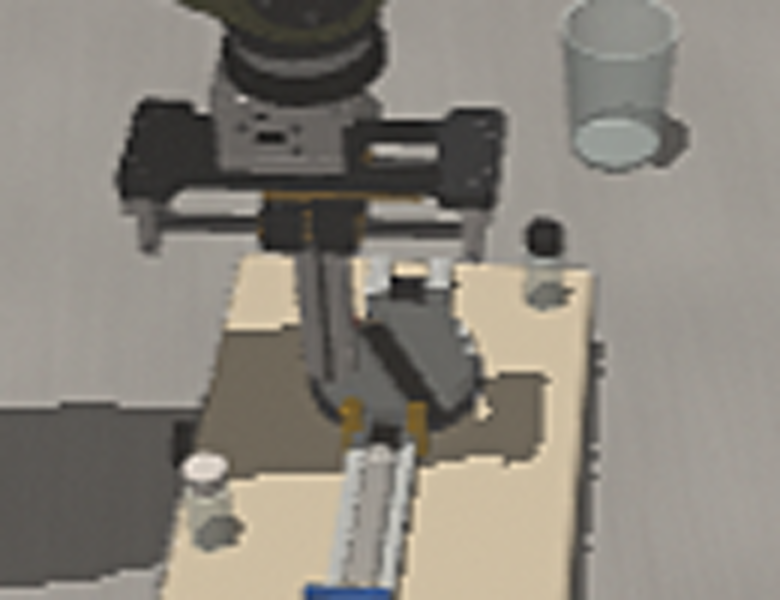

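Emit:
play_rows:
  motion:
    - {"fingers": 255, "translation": [0.2, 0, 0], "rot": [0, 0, 0]}
    - {"fingers": 255, "translation": [0.2, 0, 0], "rot": [0, 0, 0]}
    - {"fingers": 255, "translation": [0.2, 0, 0], "rot": [0, 0, 0]}
    - {"fingers": 255, "translation": [0.2, 0, 0], "rot": [0, 0, 0]}
    - {"fingers": 255, "translation": [0.15, 0, 0], "rot": [0, 0, 0]}
    - {"fingers": 255, "translation": [0.1, 0, 0], "rot": [0, 0, 0]}
    - {"fingers": 255, "translation": [0, 0, 0], "rot": [0, 0, 0]}
    - {"fingers": 255, "translation": [0, 0, 0], "rot": [0, 0, 0]}
    - {"fingers": 255, "translation": [0, 0, 0], "rot": [0, 0, 0]}
    - {"fingers": 255, "translation": [0, 0, 0], "rot": [0, 0, 0]}

```text
t: 11.12
eef_pos: [0.4814, 0.1144, 0.0676]
eef_rot: [[0.148, 0.989, 0.012], [0.989, -0.148, -0.004], [-0.002, 0.012, -1.0]]
contact_force: [-2.0, -2.7, 1.1]
opening: 0.006
```

```bash
python3 look.py s10 side 230 110; python3 st.py -16 26 68
```

```text
t 11.17 unit mm [-16.3  27.5  67.6] yaw err -0.0012 z [ 0.012 -0.004 -1.   ] F [-1.7  0.6  0.4] open 0.0025587567211824308 q [ 0.16  0.29  1.8  -0.01  1.05  0.31]
tcp px [341.33256006 384.38795246]
t 11.17 unit mm [-16.3  27.5  67.6] yaw err -0.0012 z [ 0.012 -0.004 -1.   ] F [-1.7  0.6  0.4] open 0.0025587567211824308 q [ 0.16  0.29  1.8  -0.01  1.05  0.31]
tool delta units [ 0.01  0.06 -0.02]
```

View pics/s10.png

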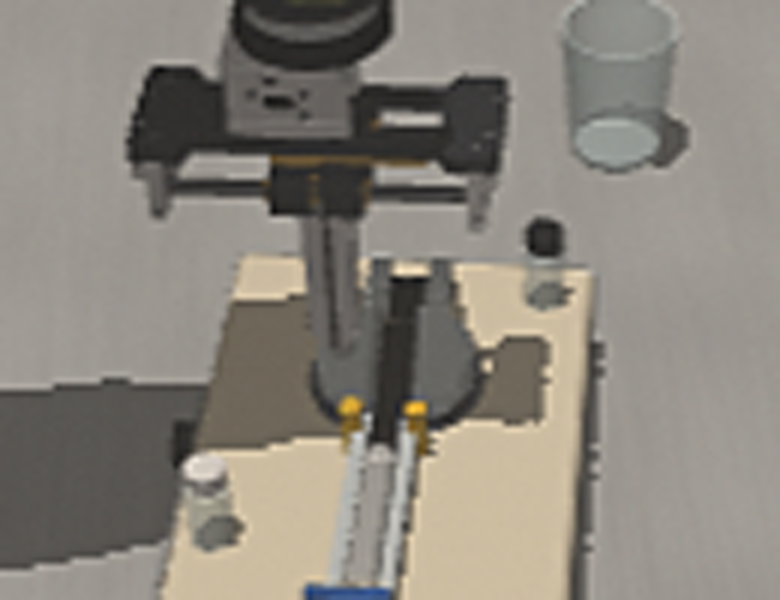

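Emit:
play_rows:
  motion:
    - {"fingers": 255, "translation": [-0.3, 0, 0], "rot": [0, 0, 0]}
    - {"fingers": 255, "translation": [-0.4, 0, 0], "rot": [0, 0, 0]}
    - {"fingers": 255, "translation": [0, 0, -0.7], "rot": [0, 0, 0]}
    - {"fingers": 255, "translation": [0, 0, -1], "rot": [0, 0, 0]}
    - {"fingers": 255, "translation": [0, 0, -0.7], "rot": [0, 0, 0]}
    - {"fingers": 255, "translation": [-1, 0.2, 0], "rot": [0, 0, 0]}
    - {"fingers": 255, "translation": [-1, 0.2, 0], "rot": [0, 0, 0]}
    - {"fingers": 255, "translation": [-1, 0.2, 0], "rot": [0, 0, 0]}
    - {"fingers": 255, "translation": [-1, 0.2, 0], "rot": [0, 0, 0]}
    - {"fingers": 255, "translation": [-1, 0.2, 0], "rot": [0, 0, 0]}

```text
t: 12.0
eef_pos: [0.4832, -0.0381, 0.1311]
eef_rot: [[0.144, 0.989, 0.015], [0.99, -0.144, -0.001], [0.001, 0.015, -1.0]]
contact_force: [0.8, -0.4, 0.3]
opening: 0.004
```

```bash
python3 st.py -245 0 110
```

```text
t 12.0 unit mm [-166.9    3.3  131.1] yaw err 0.0024 z [ 0.015 -0.001 -1.   ] F [-0.3 -0.9  0.3] open 0.004200772837180429 q [-0.15  0.18  1.76  0.    1.18 -0.01]
tool delta units [-3.12  0.11  0.84]
```

Emit:
play_rows:
  motion:
    - {"fingers": 255, "translation": [-0.75, 0.02, 0], "rot": [0, 0, 0]}
    - {"fingers": 255, "translation": [-0.75, 0.02, 0], "rot": [0, 0, 0]}
    - {"fingers": 255, "translation": [-0.75, 0.02, 0], "rot": [0, 0, 0]}
    - {"fingers": 255, "translation": [-0.6, 0.02, 0.1], "rot": [0, 0, 0]}
    - {"fingers": 255, "translation": [0, 0, 0.2], "rot": [0.1, 0.42, 0]}
    - {"fingers": 255, "translation": [0, 0, 0.2], "rot": [0, 0, 0]}
    - {"fingers": 255, "translation": [0, 0, 0], "rot": [0, 0, 0]}
    - {"fingers": 255, "translation": [0, 0, 0], "rot": [0, 0, 0]}
    - {"fingers": 255, "translation": [0, 0, 0], "rot": [0, 0, 0]}
    - {"fingers": 255, "translation": [0, 0, 0], "rot": [0, 0, 0]}

```text
t: 12.83
eef_pos: [0.4717, -0.1217, 0.1184]
eef_rot: [[0.152, 0.988, 0.015], [0.987, -0.153, 0.048], [0.049, 0.008, -0.999]]
contact_force: [-1.4, 0.3, 0.5]
opening: 0.006
```

```bash
python3 look.py s11 side 230 140; python3 st.py -245 0 62; python3 peg.py; python3 look.py t11 top 220 160
```

```text
t 12.88 unit mm [-251.2    2.4  118.5] yaw err -0.0055 z [ 0.015  0.048 -0.999] F [-0.  -0.4  0.6] open 0.005238743276780832 q [-0.36  0.21  1.76  0.05  1.17 -0.23]
tcp px [332.89000501 467.23469621]
t 12.88 unit mm [-251.2    2.4  118.5] yaw err -0.0055 z [ 0.015  0.048 -0.999] F [-0.  -0.4  0.6] open 0.005238743276780832 q [-0.36  0.21  1.76  0.05  1.17 -0.23]
tool delta units [0.14 0.08 2.27]
peg unit [nan nan nan] disc ang nan r nan
t 12.98 unit mm [-251.2    2.3  118.5] yaw err -0.0055 z [ 0.015  0.048 -0.999] F [-0.3  0.5  0. ] open 0.0038926817276740294 q [-0.36  0.21  1.76  0.05  1.17 -0.23]
tcp px [798.43642187 421.58999201]h.py:10: RuntimeWarning: invalid value encountered in scalar divide
  Y,X=np.mgrid[y0:y1,x0:x1]; return (w*X).sum()/w.sum(),(w*Y).sum()/w.sum()
```

View pics/s11.png

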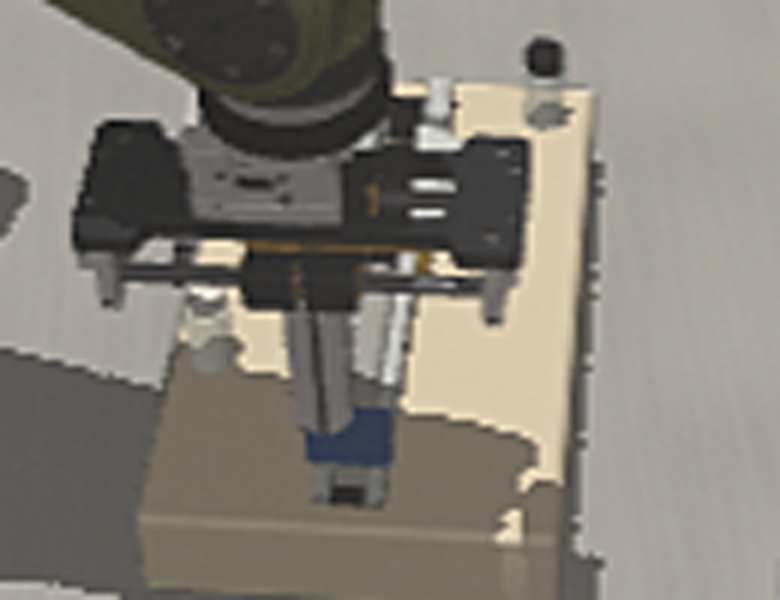

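View pics/t11.png

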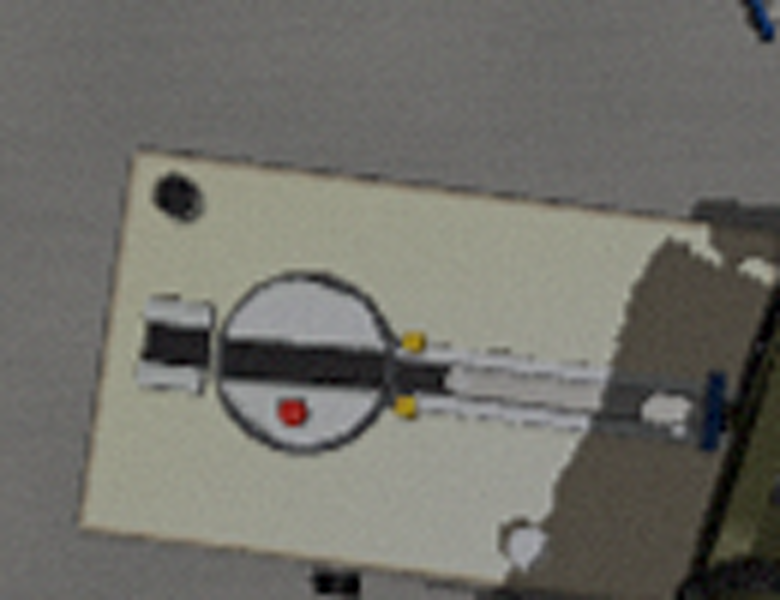

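Emit:
play_rows:
  motion:
    - {"fingers": 255, "translation": [0, 0.08, 0.4], "rot": [0, 0, 0]}
    - {"fingers": 255, "translation": [0, 0, 0.5], "rot": [0, 0, 0]}
    - {"fingers": 255, "translation": [0, 0, 0.5], "rot": [0, 0, 0]}
    - {"fingers": 255, "translation": [0, 0, 0.4], "rot": [0, 0, 0]}
    - {"fingers": 255, "translation": [0, 0, 0.2], "rot": [0, 0, 0]}
    - {"fingers": 255, "translation": [0, 0, 0.1], "rot": [0, 0, 0]}
    - {"fingers": 255, "translation": [0, 0, 0], "rot": [0, 0, 0]}
    - {"fingers": 255, "translation": [0, 0, 0], "rot": [0, 0, 0]}
    - {"fingers": 255, "translation": [0, 0, 0], "rot": [0, 0, 0]}
    - {"fingers": 255, "translation": [0, 0, 0], "rot": [0, 0, 0]}

```text
t: 13.82
eef_pos: [0.476, -0.1182, 0.0621]
eef_rot: [[0.149, 0.989, 0.017], [0.988, -0.15, 0.046], [0.048, 0.01, -0.999]]
contact_force: [-0.4, 0.5, 1.0]
opening: 0.006
```

```bash
python3 look.py s12 side 230 140; python3 st.py -84 0 60
```

```text
t 13.87 unit mm [-247.2   -1.4   62.2] yaw err -0.0029 z [ 0.017  0.046 -0.999] F [-0.   0.1  0.8] open 0.0026681487262478526 q [-0.35  0.29  1.81  0.06  1.04 -0.23]
tcp px [347.83746973 545.14363947]
t 13.87 unit mm [-247.2   -1.4   62.2] yaw err -0.0029 z [ 0.017  0.046 -0.999] F [-0.   0.1  0.8] open 0.0026681487262478526 q [-0.35  0.29  1.81  0.06  1.04 -0.23]
tool delta units [ 6.52 -0.08  0.4 ]
```

View pics/s12.png

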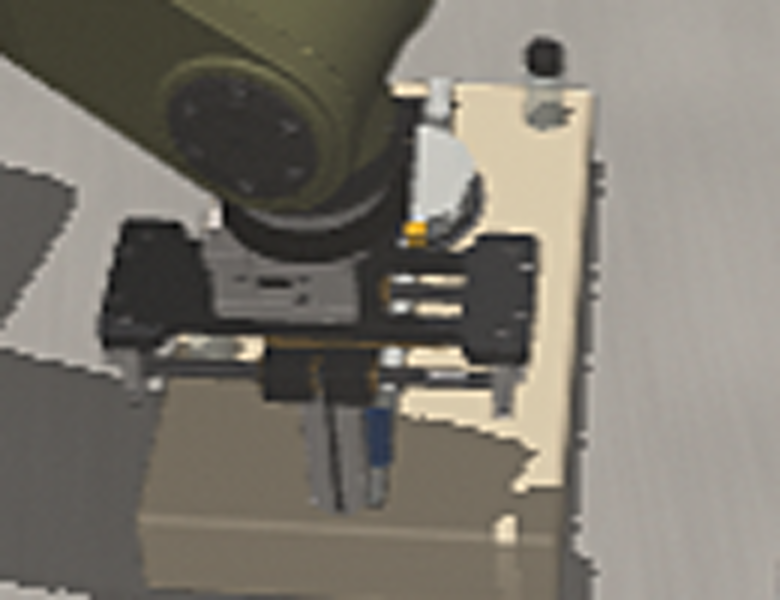

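Emit:
play_rows:
  motion:
    - {"fingers": 255, "translation": [0.3, 0, 0.02], "rot": [0, 0, 0]}
    - {"fingers": 255, "translation": [0.3, 0, 0.02], "rot": [0, 0, 0]}
    - {"fingers": 255, "translation": [0.25, 0, 0.015], "rot": [0, 0, 0]}
    - {"fingers": 255, "translation": [0.25, 0, 0.015], "rot": [0, 0, 0]}
    - {"fingers": 255, "translation": [0.25, 0, 0.015], "rot": [0, 0, 0]}
    - {"fingers": 255, "translation": [0.25, 0, 0.015], "rot": [0, 0, 0]}
    - {"fingers": 255, "translation": [0.25, 0, 0.015], "rot": [0, 0, 0]}
    - {"fingers": 255, "translation": [0.25, 0, 0.015], "rot": [0, 0, 0]}
    - {"fingers": 255, "translation": [0.1, 0, 0], "rot": [0, 0, 0]}
    - {"fingers": 255, "translation": [0, 0, 0], "rot": [0, 0, 0]}

```text
t: 14.7
eef_pos: [0.4858, -0.0577, 0.0627]
eef_rot: [[0.148, 0.989, 0.019], [0.988, -0.149, 0.045], [0.047, 0.012, -0.999]]
contact_force: [-1.0, -1.5, 0.8]
opening: 0.007
```

```bash
python3 look.py s13 side 230 120; python3 st.py -84 0 60; python3 look.py t13 top 220 160
```

```text
t 14.75 unit mm [-186.1   -2.1   62.7] yaw err -0.0019 z [ 0.019  0.045 -0.999] F [-0.2 -0.1 -0.6] open 0.0074959467783393754 q [-0.22  0.28  1.82  0.06  1.03 -0.1 ]
tcp px [363.52191192 568.34815729]
t 14.75 unit mm [-186.1   -2.1   62.7] yaw err -0.0019 z [ 0.019  0.045 -0.999] F [-0.2 -0.1 -0.6] open 0.0074959467783393754 q [-0.22  0.28  1.82  0.06  1.03 -0.1 ]
tool delta units [ 4.07 -0.1   0.3 ]
t 14.8 unit mm [-186.3   -2.1   62.6] yaw err -0.0023 z [ 0.019  0.045 -0.999] F [-0.  -0.6 -0.2] open 0.008537065678072837 q [-0.22  0.28  1.82  0.06  1.03 -0.1 ]
tcp px [665.45312592 402.37981936]
```

View pics/s13.png

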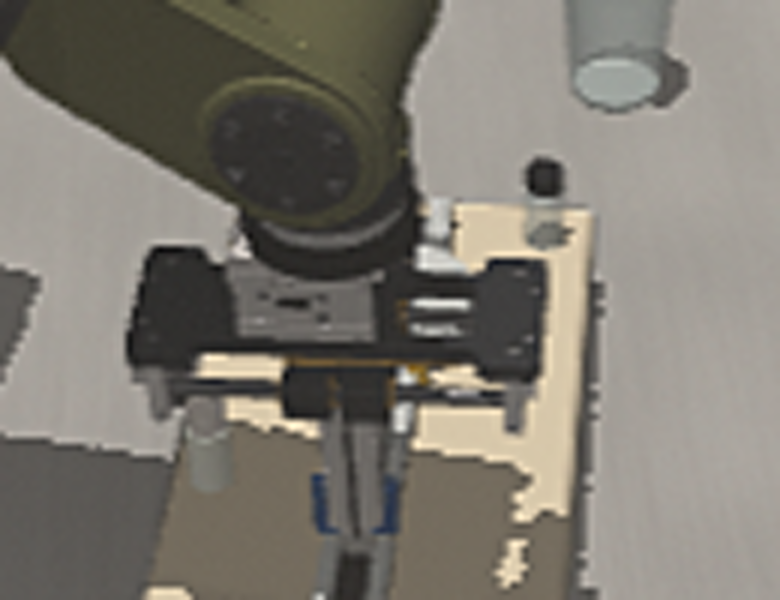

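View pics/t13.png

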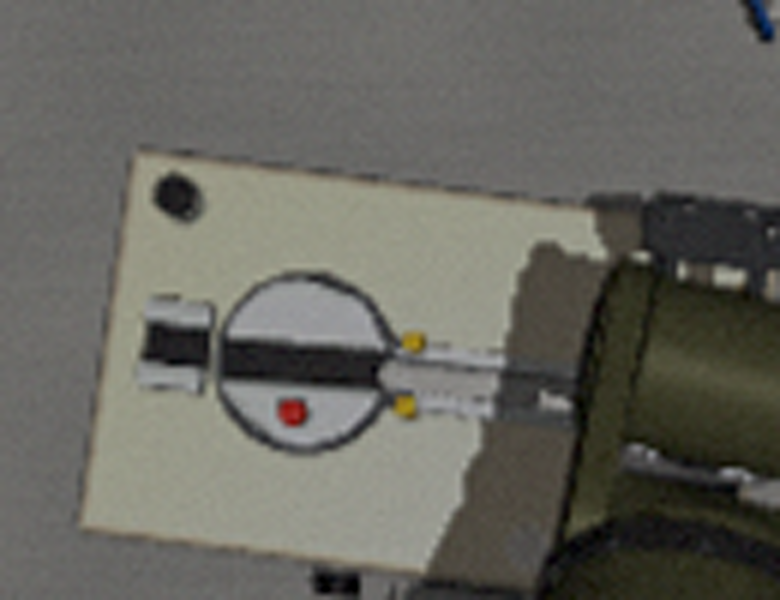

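Emit:
play_rows:
  motion:
    - {"fingers": 255, "translation": [0.2, -0.01, 0.02], "rot": [0, 0, 0]}
    - {"fingers": 255, "translation": [0.25, -0.01, 0.02], "rot": [0, 0, 0]}
    - {"fingers": 255, "translation": [0.25, 0, 0.02], "rot": [0, 0, 0]}
    - {"fingers": 255, "translation": [0.25, 0, 0.02], "rot": [0, 0, 0]}
    - {"fingers": 255, "translation": [0.25, 0, 0.02], "rot": [0, 0, 0]}
    - {"fingers": 255, "translation": [0.25, 0, 0.02], "rot": [0, 0, 0]}
    - {"fingers": 255, "translation": [0.25, 0, 0.02], "rot": [0, 0, 0]}
    - {"fingers": 255, "translation": [0.25, 0, 0.02], "rot": [0, 0, 0]}
    - {"fingers": 255, "translation": [0.1, 0, 0], "rot": [0, 0, 0]}
    - {"fingers": 255, "translation": [0, 0, 0], "rot": [0, 0, 0]}

```text
t: 15.63
eef_pos: [0.4943, -0.0028, 0.0616]
eef_rot: [[0.15, 0.989, 0.021], [0.988, -0.15, 0.044], [0.046, 0.014, -0.999]]
contact_force: [0.0, -3.0, 2.1]
opening: 0.005
```

```bash
python3 look.py s14 side 230 110; python3 st.py -76 0 61; python3 look.py t14 top 220 160
```

```text
t 15.68 unit mm [-130.6   -2.4   61.6] yaw err -0.0031 z [ 0.021  0.044 -0.999] F [ 1.1 -0.5 -0.1] open 0.004161278002017979 q [-0.11  0.29  1.81  0.05  1.03  0.01]
tcp px [376.26312515 548.31487384]
t 15.68 unit mm [-130.6   -2.4   61.6] yaw err -0.0031 z [ 0.021  0.044 -0.999] F [ 1.1 -0.5 -0.1] open 0.004161278002017979 q [-0.11  0.29  1.81  0.05  1.03  0.01]
tool delta units [ 2.18 -0.11  0.12]
t 15.73 unit mm [-130.8   -2.4   61.5] yaw err -0.0035 z [ 0.021  0.044 -0.999] F [-0.3  0.1 -0.5] open 0.001447880283296867 q [-0.11  0.29  1.81  0.05  1.03  0.01]
tcp px [557.89119352 388.58414954]
```

View pics/t14.png

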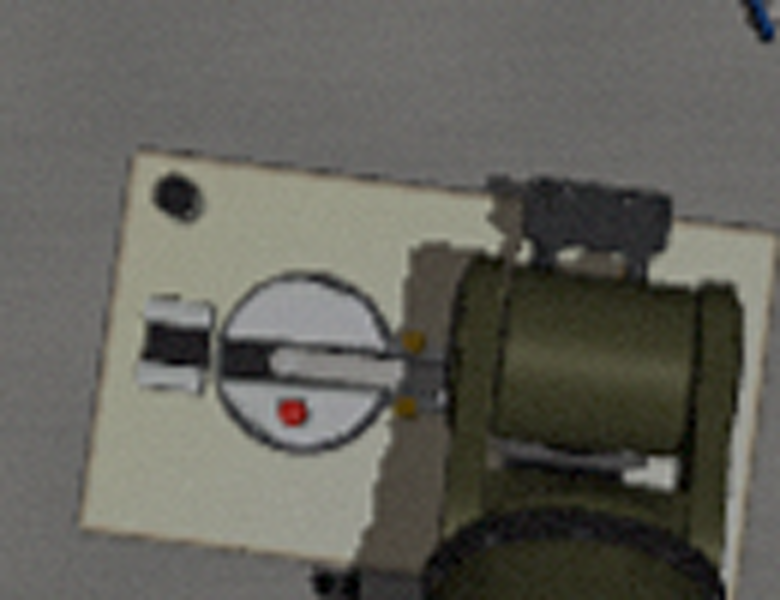

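View pics/s14.png

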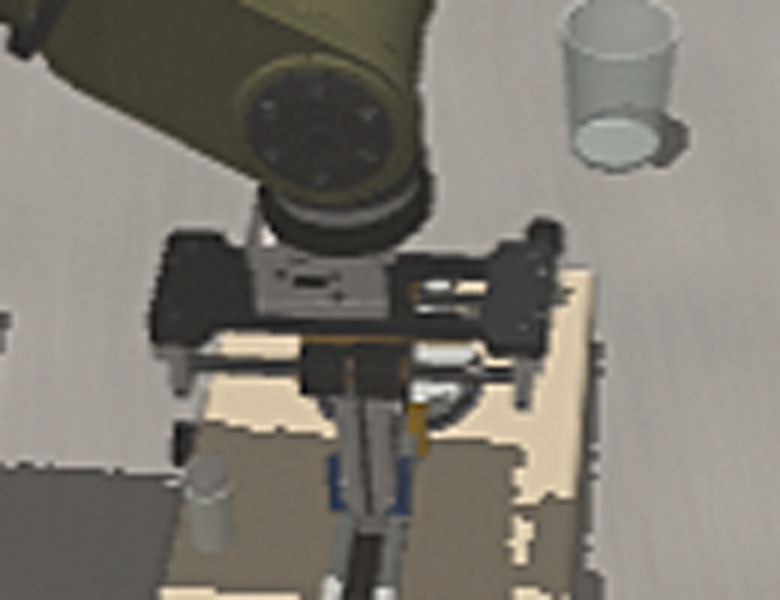

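Emit:
play_rows:
  motion:
    - {"fingers": 255, "translation": [0.2, 0.01, 0.02], "rot": [0, 0, 0]}
    - {"fingers": 255, "translation": [0.25, 0, 0.02], "rot": [0, 0, 0]}
    - {"fingers": 255, "translation": [0.25, 0, 0.02], "rot": [0, 0, 0]}
    - {"fingers": 255, "translation": [0.25, 0, 0.02], "rot": [0, 0, 0]}
    - {"fingers": 255, "translation": [0.25, 0, 0.02], "rot": [0, 0, 0]}
    - {"fingers": 255, "translation": [0.25, 0, 0.02], "rot": [0, 0, 0]}
    - {"fingers": 255, "translation": [0.2, 0, 0.02], "rot": [0, 0, 0]}
    - {"fingers": 255, "translation": [0.15, 0, 0], "rot": [0, 0, 0]}
    - {"fingers": 255, "translation": [0.1, 0, 0], "rot": [0, 0, 0]}
    - {"fingers": 255, "translation": [0, 0, 0], "rot": [0, 0, 0]}

```text
t: 16.57
eef_pos: [0.5021, 0.0487, 0.0598]
eef_rot: [[0.151, 0.988, 0.02], [0.988, -0.151, 0.044], [0.046, 0.013, -0.999]]
contact_force: [-0.4, -3.2, 2.7]
opening: 0.007
```

```bash
python3 st.py -76 0 61; python3 look.py t15 top 220 160
```

```text
t 16.57 unit mm [-78.2  -2.6  59.8] yaw err -0.004 z [ 0.02   0.044 -0.999] F [-3.2 -0.   2.7] open 0.006858020607030713 q [-0.    0.31  1.79  0.05  1.02  0.12]
tool delta units [ 0.09 -0.1  -0.04]
t 16.62 unit mm [-78.4  -2.6  59.8] yaw err -0.0041 z [ 0.02   0.044 -0.999] F [-0.4  0.1 -0.6] open 0.00468628220755672 q [-0.    0.31  1.79  0.05  1.02  0.12]
tcp px [456.82520207 375.65089826]
```

View pics/t15.png

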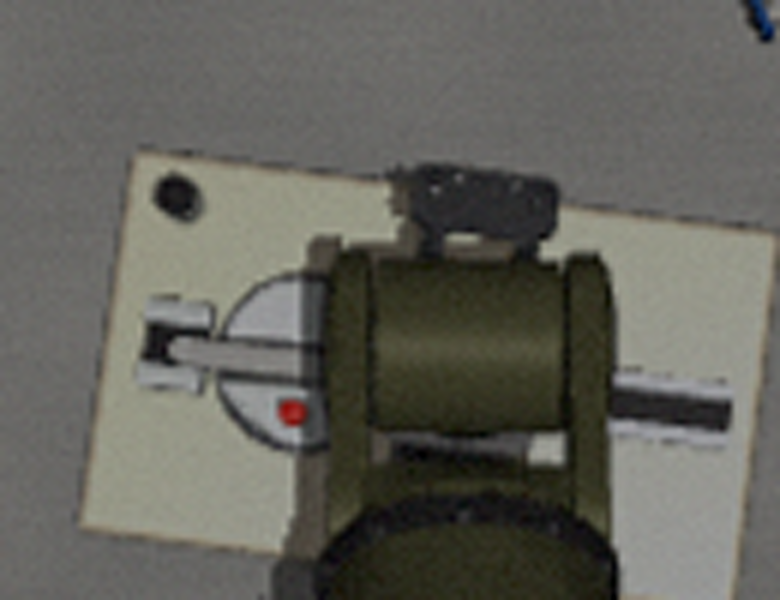

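Emit:
play_rows:
  motion:
    - {"fingers": 255, "translation": [0.1, 0, 0], "rot": [0, 0, 0]}
    - {"fingers": 255, "translation": [0.12, 0, 0], "rot": [0, 0, 0]}
    - {"fingers": 255, "translation": [0.12, 0, 0], "rot": [0, 0, 0]}
    - {"fingers": 255, "translation": [0.12, 0, 0], "rot": [0, 0, 0]}
    - {"fingers": 255, "translation": [0.12, 0, 0], "rot": [0, 0, 0]}
    - {"fingers": 255, "translation": [0.12, 0, 0], "rot": [0, 0, 0]}
    - {"fingers": 255, "translation": [0.12, 0, 0], "rot": [0, 0, 0]}
    - {"fingers": 255, "translation": [0.12, 0, 0], "rot": [0, 0, 0]}
    - {"fingers": 255, "translation": [0.12, 0, 0], "rot": [0, 0, 0]}
    - {"fingers": 255, "translation": [0.12, 0, 0], "rot": [0, 0, 0]}

```text
t: 17.45
eef_pos: [0.5019, 0.0513, 0.0602]
eef_rot: [[0.154, 0.988, 0.005], [0.988, -0.154, -0.002], [-0.001, 0.006, -1.0]]
contact_force: [-5.4, -26.9, 6.0]
opening: 0.008
```

```bash
python3 st.py -76 0 61; python3 look.py t16 top 220 160
```

```text
t 17.45 unit mm [-75.8  -2.   60.2] yaw err -0.0071 z [ 0.005 -0.002 -1.   ] F [-27.4   1.4   6. ] open 0.008006242258894881 q [ 0.03  0.32  1.77 -0.    1.04  0.19]
tool delta units [-0.01 -0.08 -0.03]
t 17.5 unit mm [-75.8  -2.1  60.2] yaw err -0.0071 z [ 0.005 -0.002 -1.   ] F [-28.6   2.5   7.1] open 0.005901245596119102 q [ 0.03  0.32  1.77 -0.    1.04  0.19]
tcp px [451.46627531 376.03453825]
```

View pics/t16.png

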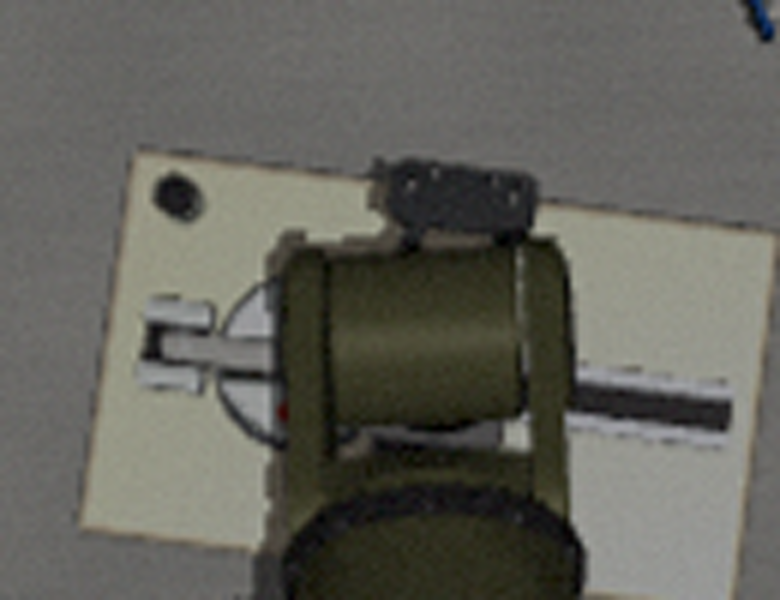

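Emit:
play_rows:
  motion:
    - {"fingers": 255, "translation": [-0.15, 0, 0], "rot": [0, 0, 0]}
    - {"fingers": 255, "translation": [-0.3, 0, 0], "rot": [0, 0, 0]}
    - {"fingers": 255, "translation": [-0.4, 0, 0], "rot": [0, 0, 0]}
    - {"fingers": 255, "translation": [-0.4, 0, 0], "rot": [0, 0, 0]}
    - {"fingers": 255, "translation": [-0.2, 0, -0.4], "rot": [0, 0, 0]}
    - {"fingers": 255, "translation": [0, 0, -0.8], "rot": [0, 0, 0]}
    - {"fingers": 255, "translation": [0, 0, -1], "rot": [0, 0, 0]}
    - {"fingers": 255, "translation": [0, 0, -1], "rot": [0, 0, 0]}
    - {"fingers": 255, "translation": [-0.5, 0, -0.5], "rot": [0, 0, 0]}
    - {"fingers": 255, "translation": [-1, 0, 0], "rot": [0, 0, 0]}

```text
t: 18.33
eef_pos: [0.4881, -0.0254, 0.1594]
eef_rot: [[0.154, 0.988, 0.003], [0.988, -0.154, -0.001], [-0.0, 0.003, -1.0]]
contact_force: [0.7, 0.2, 0.1]
opening: 0.004
```

Emit:
play_rows:
  motion:
    - {"fingers": 255, "translation": [-1, 0, 0], "rot": [0, 0, 0]}
    - {"fingers": 255, "translation": [-1, 0, 0], "rot": [0, 0, 0]}
    - {"fingers": 255, "translation": [-1, 0, 0], "rot": [0, 0, 0]}
    - {"fingers": 255, "translation": [-1, 0, 0], "rot": [0, 0, 0]}
    - {"fingers": 255, "translation": [-1, 0, 0], "rot": [0, 0, 0]}
    - {"fingers": 255, "translation": [-1, 0, 0], "rot": [0, 0, 0]}
    - {"fingers": 255, "translation": [-1, 0, 0], "rot": [0, 0, 0]}
    - {"fingers": 255, "translation": [-0.5, 0, 0], "rot": [0, 0, 0]}
    - {"fingers": 255, "translation": [0, 0, 0], "rot": [0, 0, 0]}
    - {"fingers": 255, "translation": [0, 0, 0], "rot": [0, 0, 0]}

```text
t: 19.17
eef_pos: [0.4556, -0.225, 0.1698]
eef_rot: [[0.158, 0.987, 0.015], [0.987, -0.158, -0.002], [0.001, 0.015, -1.0]]
contact_force: [0.4, -0.2, 0.5]
opening: 0.005
```

```bash
python3 st.py; python3 look.py t17 top 220 160; python3 - <<'E'
from h import *
cv2.imwrite("pics/s17.png",robot.grab_frame("side")["pixels"][:,:,::-1])
E
```

```text
t 19.17 unit mm [-355.9    3.2  169.8] yaw err -0.0112 z [ 0.015 -0.002 -1.   ] F [-0.1 -0.4  0.5] open 0.004603145031660871 q [-0.53  0.2   1.65  0.01  1.28 -0.38]
t 19.22 unit mm [-355.6    3.1  169.9] yaw err -0.0107 z [ 0.015 -0.002 -1.   ] F [-0.1 -0.5  0.2] open 0.008822100723694382 q [-0.53  0.2   1.65  0.01  1.28 -0.38]
tcp px [1023.06055108  445.11359491]
```

View pics/t17.png

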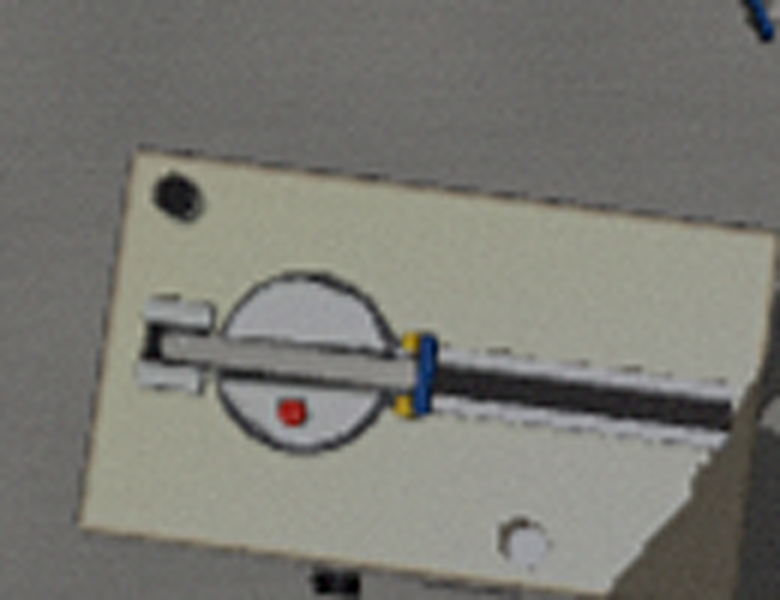

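View pics/s17.png

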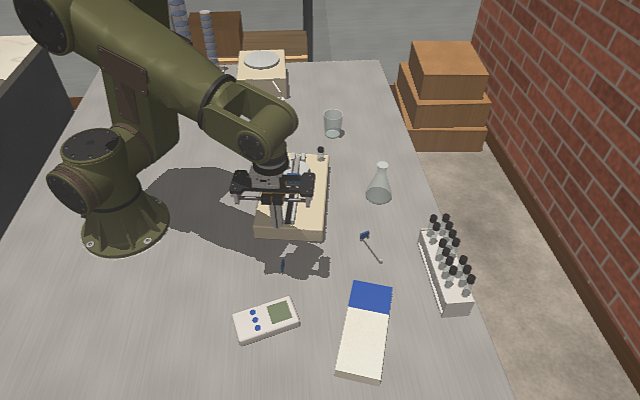

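```bash
python3 -c "
from bench import robot
print(robot.close_job())"
```

```text
the job is handed in; nothing more can be done
None
```

The mixer drive is locked and I handed the job in at about 19 s of the 67 s allowed. I pushed the red peg round until the disc was near 0 rad. Then I pushed the bar by its blue tab through the slot until it stopped against the yellow stops.

**Last checks:**
- **Seated:** the push force rose to about 27 N, with the fingertip at unit x −76 mm, where it should be when the bar is home.
- **Bar and disc:** after backing off, the top picture shows the tab against both stops, the bar through the slot with its nose in the keeper, and the slot in line. I read these off the pictures by eye; I did not measure the final nose position or disc angle.
- **Bystanders:** in the last pictures the vials, flask, beaker, meter and carton look unmoved. The wash bottle was hidden behind the arm at the end, but nothing went near it. I compared these by eye too.
- **Hand:** it is clear of everything, with no contact force.

**Disagreements:**
- **Tip height:** the fingertips sat about 25–30 mm higher than the reported TCP height. The side camera showed it, and a first pass over the peg at the reported height touched nothing. I lowered the targets to match, and the pushes then worked.
- **Finger tilt:** the small tilt I gave the fingers for pushing the tab was levelled out when they pressed against the stop. This did not affect the seating.

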